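# Short-spin the tubes in the bench microcentrifuge

### The arm

A 6-joint arm with a two-finger parallel gripper is mounted at the origin on a cart in front of the work surface, level with it; the furniture and walls round the work are solid. World frame = base frame: x ahead of the robot, y to its left, z up, the work surface at z = 0. Lengths are in m, angles in rad, forces in N, time in s.
With the tool pointing down it reaches from about 0.35 to 0.775 m from the base axis. Payload 7.3 kg.
Tool frame: the origin (TCP) lies at the very end of the fingers, on their centre line; the grasp point (between the pads) lies tcp_to_grasp behind it (tcp_to_grasp is the distance from the TCP to the grasp point, in m); z points along the fingers, y is the line along which they close (so a half turn about z gives the same grasp; the last joint's range is limited). The gripper opens to 92 mm and grips with 3 to 60 N. Pads are 19 mm wide; open, the fingers measure 130 mm over their backs; the gripper's body (75 mm by 190 mm) begins 47 mm behind the grasp point.
Start: joints at [-1.41, 0.342, 1.524, -0, 1.275, -0.146], TCP at [0.159, -0.5, 0.227] pointing down, gripper open.
Joint ranges: [-2.53, 2.53], [-0.77, 2.02], [0.04, 2.7], [-1, 4.14], [0.28, 2.66], [-3.11, 3.11]. Speed limits (rad/s): [2.57, 2.57, 3.14, 3.14, 3.14, 3.14].

### API

Orientations are given as [roll, pitch, yaw] about the fixed x, y, z axes, in that order (R = Rz(yaw) Ry(pitch) Rx(roll)).
In Python, from station import * gives the robot as it stands. The module is installed in compiled form; this text tells all that it offers.
- The arm moves only by the tool send_rows, never from a script. Its argument "targets" is a list that holds one entry, the list of rows, each a list of 6 numbers: the shift along the tool's x, y, z in m, then the turn, a rotation vector about the tool's x, y, z in degrees. In form: [[[x, y, z, ax, ay, az], ...]]. A call has 1 to 5 rows; each row shifts and turns the commanded pose from where the row before left it, along the tool's axes as they then stand; what a row does not reach is not made up. A row lasts 1/10 s, in which the tool goes at most 50 mm and 8.59 degrees, less where a joint would pass 70% of its speed; a pose out of reach is approached as far as the arm can. A call is refused whole if a number of a shift passes 0.05 or a number of a turn 8.59, either way. A call with a gripper value outside its range is refused whole. "claw" is the opening, from 0 (shut) to 1 (fully open), set as the call begins (left out, the last holds). The fingers move at their own pace and stop on an object; "newtons" is the grip in N (left out, the last holds). Time passes only in rows, so rows that do not move let the fingers close. It gives the time, the measured TCP pose, the force, the opening and the grip force at its end, in the units of the state.
- observe(): the state, without advancing time (a new reading comes with each control period).
- grab_frame(name): name is "side" or "top" or "wrist"; returns the picture (420x560x3 uint8, blue, green, red); there is no depth.
- camera_model(name): a dict with "fx", "fy", "cx", "cy" (pixels), "R" (3x3) and "t" (3): a world point X has camera coordinates R X + t. Camera axes: x right, y down, z forward; pixel columns grow to the right and rows downward; lengths in m; the calibration is good to about 2 mm. A picture is of the moment at which its call begins: read the wrist's pose just before it. camera_model takes no time and is no camera call; for the wrist camera it gives the pose at the moment of the call.
- finish_job(): hands the job in; it is judged then, once.
The state is a dict: "time_s": time; "qpos": joint angles; "dq": joint speeds; "tau": joint torques, N m; "tool_pos": TCP position; "tcp_rot": TCP orientation; "ft_force": force on the tool from outside, world axes, zero at the start; "wrist_torque": the same for the moment, N m; "opening": finger opening in m; "grasp_force": force on a finger pad.
Only numpy, scipy, OpenCV 4.12 (cv2) and the standard library are available. Lean on these libraries where they do the work, as an engineer would, in place of code of your own. Each camera call takes 0.05 s, during which the arm holds its last target. There are 200 camera calls.

### The job

Give the loaded tubes in the square bench microcentrifuge a short spin by pushing and pressing with the closed fingers (nothing needs gripping): first push its raised lid down until it clicks shut and stays down by itself, then switch the machine on by pressing the raised half of the rocker on its control panel until it flips over, and then press the large oblong short-spin key at the other end of the panel all the way down and keep it down, because the machine only spins while that key is held. Finish while still holding the key down. Do not press the two small round keys between them, do not lift the machine or shove it along the bench, and leave everything round it where it stands.

Things in the scene. Friction and masses are not known exactly. Their poses are not given: they have to be found in the camera images.
- microfuge: square white bench microcentrifuge, 260 mm deep (x), 210 wide (y), 130 tall when shut, about 5 kg, loose on rubber feet. Origin under its centre on the bench; x to its back, y to its left, z up. From the front: control panel sloping up by 0.30 rad (x -130 to -43, z 50 to 77 mm), a step with the latch's release button, then a deck 105 mm high with rotor bowl and lid (top 128 mm shut)
- lid (a joint): lid angle, rad: 0 shut, 0.8 to 1.05 at the start (front edge up). 194 mm wide, reaches 162 mm forward from its hinge. A spring lifts it: let go unlatched, it rises to about 0.75. In the last 12 mm a tongue under its front edge rides past a sprung latch in the deck (7 to 12 N on the pad in all); latched it rests near 0.01 (under 0.02). Stop at -0.008
- lid_pad (a point): middle of the thumb pad on the lid's upper face, 147 mm forward of and 17 mm above the hinge line when shut, 15 mm behind the lid's front edge. Push here. It moves with the lid; z is the lid's outward normal, x points from it toward the hinge
- lid_hinge (a point): middle of the lid's hinge line (which runs along the machine's y), at the back of the machine, 122 mm behind its origin and 112 mm up; axes as the machine's
- rocker (a joint): mains rocker at the panel's right end, 38 mm long (up the slope), 24 wide; rad: 0 off, 0.4 on. Snaps over at 0.2 and stays (about 4 N at its end). Off, its far half (nearer the lid) stands raised by 7 mm at its end; on, that half lies parallel to the panel and the near half stands up
- rocker_raised_half (a point): top of the rocker's far half (the one that is raised while off), 12 mm from the rocker's pivot; press here along the panel's inward normal. Off, it lies 14.5 mm off the panel's face; on, 9.5 mm
- spin_key (a joint): short-spin key, m of travel: 0 up, 0.0045 fully down; spring 1.5 N at first, 6 N fully down. Counts as down above 0.003
- spin_key_top (a point): centre of the top of the short-spin key: oblong cap, 24 mm up the slope by 32 mm across, 9 mm proud of the panel at its left end. Axes: x up the slope, y to the machine's left, z the panel's outward normal (also for the rocker's face); moves with the key
- start_key (a joint): small round start key, 14 mm across, 6 mm proud, 48 mm to the right of the short-spin key; m of travel, 0 up; leave alone
- stop_key (a joint): small round stop key, 14 mm across, 6 mm proud, 90 mm to the right of the short-spin key and 52 mm to the left of the rocker; m of travel, 0 up; leave alone
- notebook: dark blue notebook, 208 x 148 x 12 mm, lying well to the right; origin at the centre of its underside; a bystander
- marker: marker pen, 136 mm long, 13 mm thick, lying on the notebook; origin at the centre of its underside; a bystander
- timer: small white lab timer, 62 x 66 x 20 mm, lying nearer the robot than the machine; origin at the centre of its underside; a bystander
- dropper_a: small capped bottle, 34 mm wide, 62 mm tall, standing left of the machine; origin at the centre of its underside; a bystander
- dropper_b: another small capped bottle, 34 mm wide, 62 mm tall, standing left of the machine; origin at the centre of its underside; a bystander
- tape: roll of tape lying flat, 98 mm across, 20 mm tall, in front of the open tip box; origin at the centre of its underside; a bystander
- syringe: syringe, 104 x 25 x 15 mm, lying in front of the machine; origin at the centre of its underside; a bystander
- bottle: capped 250 ml bottle, 60 mm wide, 94 mm tall, standing behind on the left; origin at the centre of its underside; a bystander

How it is judged:
By the outcome, as a careful person would: the job done as asked, in the order asked, and still so for the second after the job is handed in, while the arm keeps its last pose, push and grip.
It also fails if it takes over 48 s, if anything falls off the work surface, if the arm or the gripper's body presses on something with over 40 N, if the wrist force passes 120 N, or if a joint passes its speed limit or range.

## Working session

There is one attempt and no reset: what is moved stays moved. The work goes in short steps, Python scripts to look and compute and a tool call to move; the robot and the scene stay as the last step left them, time stands still between calls to the robot, and variables do not carry over. Pictures are saved under pics/ and viewed, at most 10 in all, crops included, and the job is handed in when it is done.

Besides the shell and the picture viewer there is one more tool, called after "Request:" as name([rows], argument=value, ...), one row to a line, values as JSON. send_rows: Moves the arm, as the interface text tells. Its arguments: {"type":"object","properties":{"targets":{"type":"array"},"claw":{"type":"number"},"newtons":{"type":"number"}},"required":["targets"]}

```bash
mkdir -p pics; python3 - <<'E'
from station import *
import cv2,json
s=observe();print({k:s[k] for k in('time_s','tool_pos','tcp_rot','opening','ft_force')})
for n in('side','top'):
    cv2.imwrite(f'pics/{n}0.png',grab_frame(n));c=camera_model(n);print(n,c)
try: print(tcp_to_grasp)
except Exception as e: print(e)
E
```

```text
{'time_s': 0.0, 'tool_pos': array([ 0.15849512, -0.50007184,  0.22607342]), 'tcp_rot': array([-3.14009091e+00, -2.12891640e-04,  3.06786804e-01]), 'opening': 0.09184898245576896, 'ft_force': array([0.49475805, 0.38766511, 0.18839905])}
side {'fx': 386.86999478832587, 'fy': 386.86999478832587, 'cx': 273.9501176635665, 'cy': 202.97599631386686, 'R': array([[-0.83577466, -0.54852308,  0.02455928],
       [-0.23729599,  0.32050441, -0.91704282],
       [ 0.49514779, -0.77226897, -0.39803178]]), 't': array([0.43166129, 0.20414894, 0.92449413])}
top {'fx': 486.3123949809456, 'fy': 486.3123949809456, 'cx': 269.32540258229636, 'cy': 206.39922434713966, 'R': array([[ 0.02705888, -0.99959996,  0.00823056],
       [-0.99254501, -0.0278449 , -0.11865521],
       [ 0.11883692, -0.00495852, -0.9929014 ]]), 't': array([0.01821052, 0.5101925 , 1.60141856])}
0.0188
```

View pics/side0.png

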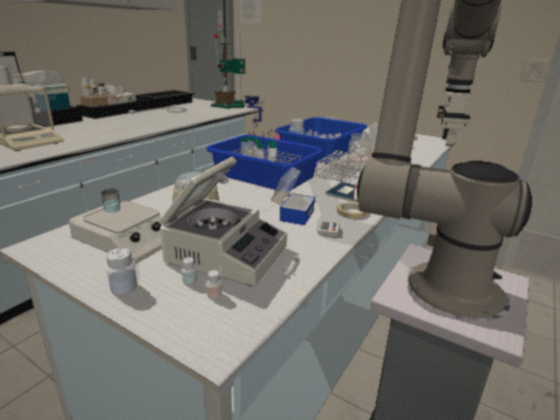

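View pics/top0.png

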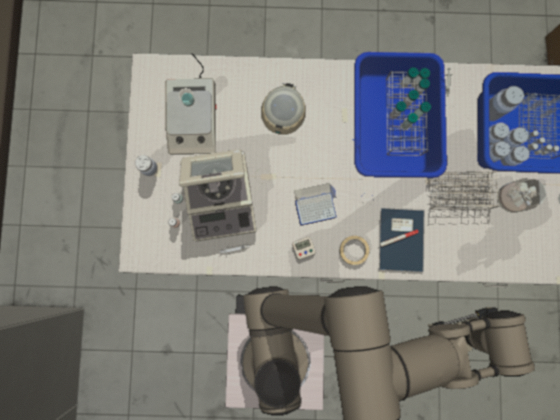

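The machine is at about (217,195) in the top view and (225,235) in the side view, with its lid open. I'll enlarge both crops.

```bash
python3 - <<'E'
import cv2
a=cv2.imread('pics/top0.png')[145:260,165:270];cv2.imwrite('pics/t1.png',cv2.resize(a,None,fx=5,fy=5,interpolation=2))
a=cv2.imread('pics/side0.png')[150:290,155:295];cv2.imwrite('pics/s1.png',cv2.resize(a,None,fx=4,fy=4,interpolation=2))
E
```

```text
(no output)
```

View pics/t1.png

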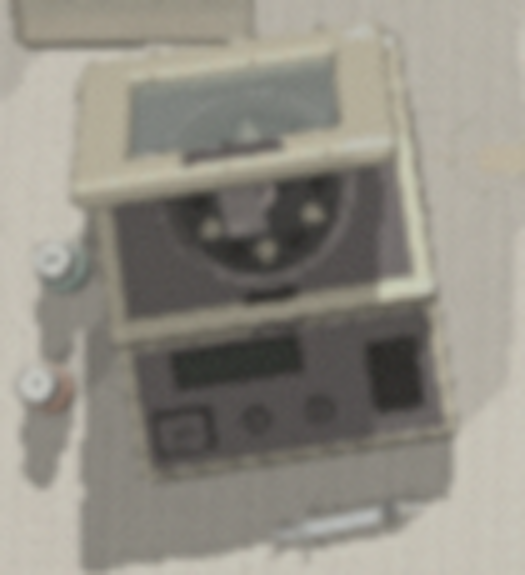

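View pics/s1.png

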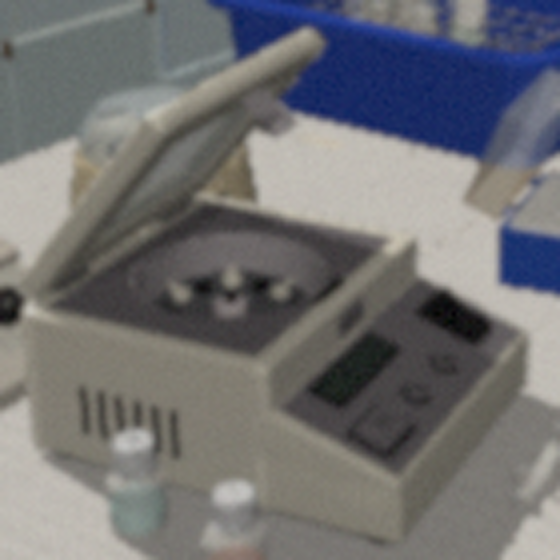

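```bash
cat > h.py <<'E'
import numpy as np,cv2
from station import *
from scipy.optimize import least_squares
from scipy.spatial.transform import Rotation as Ro
C={n:camera_model(n) for n in('side','top')}
def proj(c,X):
    p=X@c['R'].T+c['t'];return np.c_[c['fx']*p[:,0]/p[:,2]+c['cx'],c['fy']*p[:,1]/p[:,2]+c['cy']]
def W(p,X):
    c,s=np.cos(p[2]),np.sin(p[2]);X=np.atleast_2d(X)
    return np.c_[p[0]+c*X[:,0]-s*X[:,1],p[1]+s*X[:,0]+c*X[:,1],X[:,2]]
def lid(th,d,y,h):  # d forward of hinge, h above
    return np.array([.122-d*np.cos(th)+h*np.sin(th),y,.112+d*np.sin(th)+h*np.cos(th)])
def ray(n,u,v):
    c=C[n];o=-c['R'].T@c['t'];d=c['R'].T@np.array([(u-c['cx'])/c['fx'],(v-c['cy'])/c['fy'],1]);return o,d/np.linalg.norm(d)
T=lambda a,b:((a+.5)/5-.5+165,(b+.5)/5-.5+145)
S=lambda a,b:((a+.5)/4-.5+155,(b+.5)/4-.5+150)
E
python3 - <<'E'
from h import *
F=[('top',(-.13,.105,.05),T(152,475)),('top',(-.13,-.105,.05),T(452,432)),('top',(-.043,.105,.105),T(115,342)),('top',(-.043,-.105,.105),T(437,293)),
('side',(-.13,.105,.05),S(405,482)),('side',(-.13,-.105,.05),S(525,332)),('side',(-.043,.105,.105),S(268,365)),('side',(-.043,-.105,.105),S(413,243)),('side',(-.13,.105,0),S(398,540))]
L=[('top',.097,T(77,192)),('top',-.097,T(393,150)),('side',.097,S(155,128)),('side',-.097,S(318,38))]
def res(p):
    r=[proj(C[n],W(p,np.array(X)))[0]-m for n,X,m in F]
    r+=[.5*(proj(C[n],W(p,lid(p[3],.162,y,.008)))[0]-m) for n,y,m in L]
    return np.ravel(r)
s=least_squares(res,[.5,.2,.1,.9]);p=s.x;print(p);print(np.round(s.fun.reshape(-1,2),1))
np.save('p.npy',p)
n=np.array([-np.sin(.3),0,np.cos(.3)])
c,si=np.cos(p[2]),np.sin(p[2]);Rz=np.array([[c,-si,0],[si,c,0],[0,0,1]])
for nm,v,u,h in [('key','top',T(185,432),.009),('key','side',S(382,428),.009),('rock','top',T(395,373),.009),('rock','side',S(456,316),.009),('stop','top',T(320,408),.006),('start','top',T(257,418),.006),('stop','side',S(444,363),.006),('start','side',S(416,393),.006)]:
    o,d=ray(v,*u);o=Rz.T@(o-[p[0],p[1],0]);d=Rz.T@d
    q=np.array([-.13,0,.05])+h*n
    print(nm,v,np.round(o+d*((q-o)@n)/(d@n),4))
E
```

```text
[0.53609688 0.19818916 0.1919348  0.87582895]
[[-1.   0.6]
 [ 2.2 -1.2]
 [-0.1 -0.6]
 [ 0.5 -1.4]
 [-0.9  0.6]
 [ 1.2 -0.8]
 [-0.9  0.9]
 [ 0.5 -2.4]
 [ 0.7  4.3]
 [-0.2  0.7]
 [ 0.9 -0.4]
 [ 0.4 -0.6]
 [ 0.2 -0.6]]
key top [-0.1056  0.074   0.067 ]
key side [-0.1056  0.0794  0.067 ]
rock top [-0.0903 -0.0671  0.0717]
rock side [-0.0922 -0.0631  0.0711]
stop top [-0.1043 -0.0149  0.0642]
start top [-0.104   0.0266  0.0643]
stop side [-0.1054 -0.0127  0.0639]
start side [-0.1049  0.0295  0.064 ]
```

```bash
cat >> h.py <<'E'
def Rm(yaw,tilt=0):
    return Ro.from_euler('z',yaw).as_matrix()@Ro.from_euler('x',np.pi).as_matrix()@Ro.from_euler('y',tilt).as_matrix()
def delta(Xw,R): # total move from the measured pose, in present tool axes
    s=observe();R0=Ro.from_euler('xyz',s['tcp_rot']).as_matrix()
    print('pos',np.round(s['tool_pos'],4),'t',s['time_s'],'f',np.round(s['ft_force'],1))
    print('tool shift mm',np.round(1e3*R0.T@(Xw-s['tool_pos']),1),'turn deg',np.round(Ro.from_matrix(R0.T@R).as_rotvec(degrees=True),2))
    print('after-turn axes shift',np.round(1e3*R.T@(Xw-s['tool_pos']),1))
E
python3 - <<'E'
from h import *
F=[('top',(-.13,.105,.05),T(152,475)),('top',(-.13,-.105,.05),T(452,432)),('top',(-.043,.105,.105),T(115,342)),('top',(-.043,-.105,.105),T(437,293)),
('side',(-.13,.105,.05),S(405,482)),('side',(-.13,-.105,.05),S(525,332)),('side',(-.043,.105,.105),S(268,365)),('side',(-.043,-.105,.105),S(413,243))]
L=[('top',.097,T(77,192)),('top',-.097,T(393,150)),('side',.097,S(155,128)),('side',-.097,S(318,38))]
K=[('top',.0755,-.105,T(185,432)),('side',.0755,-.105,S(382,428)),('top',.0275,-.105,T(257,418)),('side',.0275,-.105,S(416,393)),('top',-.0145,-.105,T(320,408)),('side',-.0145,-.105,S(444,363)),('top',-.0665,-.091,T(395,373)),('side',-.0665,-.091,S(456,316))]
n=np.array([-np.sin(.3),0,np.cos(.3)])
def res(p):
    r=[proj(C[a],W(p,np.array(X)))[0]-m for a,X,m in F]
    r+=[.5*(proj(C[a],W(p,lid(p[3],.162,y,.008)))[0]-m) for a,y,m in L]
    r+=[proj(C[a],W(p,np.array([x+p[4],y+p[5],.05+.309*(x+p[4]+.13)])+.007*n))[0]-m for a,y,x,m in K]
    return np.ravel(r)
s=least_squares(res,[.5,.2,.1,.9,0,0]);p=s.x;print(p);print(np.round(s.fun.reshape(-1,2),1).tolist())
np.save('p.npy',p)
R=Rm(p[2]); pre=None
for th in [1.0,.9,.8,.7,.6,.5,.4,.3,.2,.1,.05,.0,-.01]:
    X=lid(th,.152,0,.017)+[.0095,0,0]
    if pre is None: delta(W(p,X+[0,0,.03])[0],R);print(W(p,X+[0,0,.03]))
    else: print(th,np.round(1e3*(X-pre),1),X)
    pre=X
E
```

```text
[ 0.53497328  0.19956181  0.19324838  0.87910493  0.00306916 -0.00106997]
[[-1.4, 1.0], [1.8, -1.0], [-0.5, -0.2], [0.1, -1.1], [-0.8, 1.0], [1.3, -0.6], [-0.8, 1.3], [0.6, -2.2], [-0.5, 0.9], [0.6, -0.3], [0.3, -0.5], [0.1, -0.6], [-0.5, -0.1], [0.4, -0.2], [-0.4, 0.3], [0.3, -0.8], [-0.2, 0.2], [0.0, -0.8], [-0.2, 0.2], [-0.1, -0.1]]
pos [ 0.1585 -0.5001  0.2261] t 0.1 f [ 0.4 -0.4  0.2]
tool shift mm [ 633.5 -546.2  -52.1] turn deg [-0.08 -0.01  6.5 ]
after-turn axes shift [ 567.5 -614.4  -53. ]
[[0.59746698 0.21179124 0.27908873]]
0.9 [-13.3   0.   -7.5] [0.05033184 0.         0.24163306]
0.8 [-12.5   0.   -8.8] [0.03779563 0.         0.23288214]
0.7 [-11.6   0.  -10. ] [0.02619569 0.         0.22292341]
0.6 [-10.5   0.  -11.1] [0.01564791 0.         0.21185636]
0.5 [ -9.4   0.  -12.1] [0.00625768 0.         0.19979159]
0.4 [ -8.1   0.  -12.9] [-0.00188116  0.          0.18684962]
0.3 [ -6.8   0.  -13.7] [-0.0086873   0.          0.17315979]
0.2 [ -5.4   0.  -14.3] [-0.01409274  0.          0.15885887]
0.1 [ -4.    0.  -14.8] [-0.01804347  0.          0.14408975]
0.05 [-1.4  0.  -7.5] [-0.01946039  0.          0.13657559]
0.0 [-1.   0.  -7.6] [-0.0205  0.      0.129 ]
-0.01 [-0.2  0.  -1.5] [-0.0206624   0.          0.12747918]
```

Request:
send_rows([
  [[0,0,-0.045,0,0,6.5],[0.0315,-0.034,-0.008,0,0,0],[0.0315,-0.034,0,0,0,0],[0.0315,-0.034,0,0,0,0],[0.0315,-0.034,0,0,0,0]],
], claw=0)

```text
time_s: 0.6
tool_pos: [0.2565, -0.3411, 0.2795]
tcp_rot: [-3.141, -0.0, 0.192]
ft_force: [0.6, -0.1, -0.4]
opening: 0.0566
grasp_force: 0.0
```

Request:
send_rows([
  [[0.0315,-0.034,0,0,0,0],[0.0315,-0.034,0,0,0,0],[0.0315,-0.034,0,0,0,0],[0.0315,-0.034,0,0,0,0],[0.0315,-0.034,0,0,0,0]],
])

```text
time_s: 1.1
tool_pos: [0.3784, -0.1439, 0.2797]
tcp_rot: [3.141, 0.0, 0.193]
ft_force: [-0.0, -0.1, 0.1]
opening: 0.0163
grasp_force: 0.0
```

Request:
send_rows([
  [[0.0315,-0.034,0,0,0,0],[0.0315,-0.034,0,0,0,0],[0.0315,-0.034,0,0,0,0],[0.0315,-0.034,0,0,0,0],[0.0315,-0.034,0,0,0,0]],
])

```text
time_s: 1.6
tool_pos: [0.5004, 0.0533, 0.2794]
tcp_rot: [3.141, 0.001, 0.194]
ft_force: [-0.7, -0.4, -0.1]
opening: 0.0004
grasp_force: 0.0
```

```bash
python3 - <<'E'
from h import *
p=np.load('p.npy')
delta(W(p,lid(1.,.152,0,.017)+[.0095,0,.03])[0],Rm(p[2]))
E
```

```text
pos [0.5004 0.0533 0.2794] t 1.6 f [-0.7 -0.4 -0.1]
tool shift mm [ 125.7 -136.8    0.2] turn deg [0.01 0.03 0.02]
after-turn axes shift [ 125.7 -136.9    0.3]
```

Request:
send_rows([
  [[0.0315,-0.034,0,0,0,0],[0.0315,-0.034,0,0,0,0],[0.0315,-0.034,0,0,0,0],[0.0312,-0.0348,0,0,0,0],[0,0,0.015,0,0,0]],
])

```text
time_s: 2.1
tool_pos: [0.5992, 0.2148, 0.2644]
tcp_rot: [-3.14, -0.003, 0.198]
ft_force: [-0.3, -0.8, -0.9]
opening: 0.0005
grasp_force: 0.0
```

Request:
send_rows([
  [[0,0,0.015,0,0,0],[-0.0133,0,0.0075,0,0,0],[-0.0063,0,0.0044,0,0,0],[-0.0062,0,0.0044,0,0,0],[0,0,0,0,0,0]],
])

```text
time_s: 2.6
tool_pos: [0.5711, 0.2046, 0.2334]
tcp_rot: [3.141, 0.0, 0.193]
ft_force: [-0.0, 0.1, -0.6]
opening: 0.0004
grasp_force: 0.0
```

```bash
python3 - <<'E'
from h import *
p=np.load('p.npy')
delta(W(p,lid(.8,.152,0,.017)+[.0095,0,0])[0],Rm(p[2]))
f=grab_frame('side')[110:280,140:320];cv2.imwrite('pics/s2.png',cv2.resize(f,None,fx=3.4,fy=3.4,interpolation=2))
E
```

```text
pos [0.5711 0.2046 0.2334] t 2.6 f [-0.   0.1 -0.6]
tool shift mm [ 1.4 -2.   0.5] turn deg [0.01 0.02 0.  ]
after-turn axes shift [ 1.4 -2.   0.5]
```

View pics/s2.png

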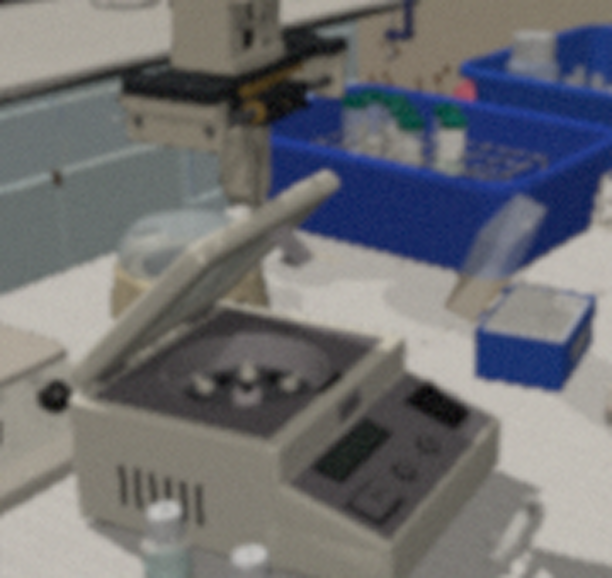

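The closed fingers sit behind and on top of the lid's front edge, centred near (240,200), and the lid has already come down a little. I'll continue along the arc.

Request:
send_rows([
  [[-0.0058,0,0.005,0,0,0],[-0.0058,0,0.005,0,0,0],[-0.0053,0,0.0055,0,0,0],[-0.0052,0,0.0056,0,0,0],[-0.0047,0,0.006,0,0,0]],
])

```text
time_s: 3.15
tool_pos: [0.5448, 0.1996, 0.206]
tcp_rot: [3.142, -0.0, 0.193]
ft_force: [0.7, 1.2, 3.3]
opening: -0.0002
grasp_force: 1.4
```

Request:
send_rows([
  [[-0.0047,0,0.006,0,0,0],[-0.0041,0,0.0065,0,0,0],[-0.004,0,0.0065,0,0,0],[-0.0034,0,0.0068,0,0,0],[-0.0034,0,0.0069,0,0,0]],
])

```text
time_s: 3.65
tool_pos: [0.5256, 0.1959, 0.173]
tcp_rot: [-3.142, 0.0, 0.193]
ft_force: [-1.4, 1.8, 4.6]
opening: 0.0005
grasp_force: 2.0
```

Request:
send_rows([
  [[-0.0027,0,0.0071,0,0,0],[-0.0027,0,0.0072,0,0,0],[-0.002,0,0.0074,0,0,0],[-0.002,0,0.0074,0,0,0],[0,0,0,0,0,0]],
])

```text
time_s: 4.15
tool_pos: [0.5163, 0.1942, 0.1433]
tcp_rot: [-3.141, 0.001, 0.193]
ft_force: [-1.6, 0.6, 4.0]
opening: 0.0004
grasp_force: 1.7
```

```bash
python3 - <<'E'
from h import *
p=np.load('p.npy')
delta(W(p,lid(.0,.152,0,.017)+[.0095,0,0])[0],Rm(p[2]))
f=grab_frame('side')[110:280,140:320];cv2.imwrite('pics/s3.png',cv2.resize(f,None,fx=3.4,fy=3.4,interpolation=2))
E
```

```text
pos [0.5163 0.1942 0.1433] t 4.15 f [-1.6  0.6  4. ]
tool shift mm [-1.1 -1.7 14.3] turn deg [-0.01  0.08  0.01]
after-turn axes shift [-1.1 -1.7 14.3]
```

View pics/s3.png

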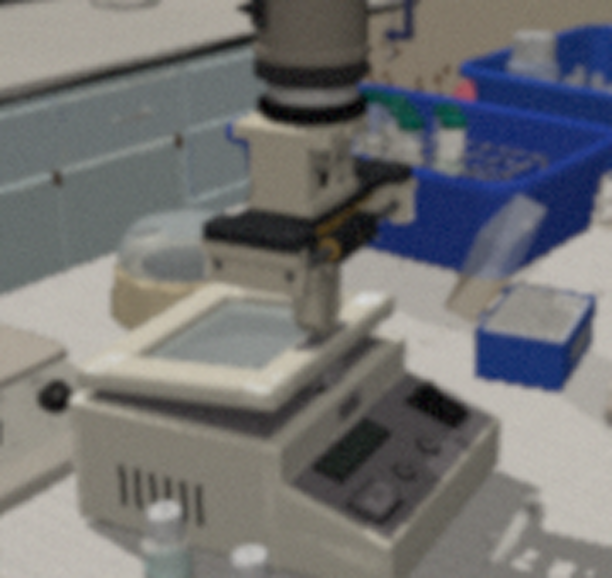

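The lid is nearly shut, with the fingertip on the thumb pad near (320,335). Next come slow steps through the latch.

Request:
send_rows([
  [[-0.0006,0,0.004,0,0,0],[-0.0003,0,0.003,0,0,0],[-0.0002,0,0.003,0,0,0],[0,0,0.002,0,0,0],[0,0,0,0,0,0]],
])

```text
time_s: 4.7
tool_pos: [0.515, 0.1938, 0.1325]
tcp_rot: [3.141, 0.002, 0.193]
ft_force: [-3.4, 0.9, 5.4]
opening: 0.0002
grasp_force: 2.3
```

Request:
send_rows([
  [[0,0,0.001,0,0,0],[0,0,0.001,0,0,0],[0,0,0.001,0,0,0],[0,0,0,0,0,0],[0,0,0,0,0,0]],
])

```text
time_s: 5.2
tool_pos: [0.5152, 0.1936, 0.1295]
tcp_rot: [3.141, 0.002, 0.193]
ft_force: [-3.7, 0.0, 5.4]
opening: 0.0002
grasp_force: 2.5
```

Request:
send_rows([
  [[0,0,0.001,0,0,0],[0,0,0.0005,0,0,0],[0,0,0.0005,0,0,0],[0,0,0,0,0,0]],
])

```text
time_s: 5.6
tool_pos: [0.515, 0.1936, 0.1276]
tcp_rot: [3.141, 0.002, 0.194]
ft_force: [-4.3, -0.1, 5.8]
opening: 0.0003
grasp_force: 2.8
```

Request:
send_rows([
  [[0,0,0.0005,0,0,0],[0,0,0.0005,0,0,0],[0,0,0,0,0,0]],
])

```text
time_s: 5.9
tool_pos: [0.515, 0.1936, 0.127]
tcp_rot: [3.141, 0.002, 0.193]
ft_force: [-6.2, 0.2, 9.6]
opening: 0.0003
grasp_force: 4.6
```

Request:
send_rows([
  [[0,0,0.0007,0,0,0],[0,0,0.0007,0,0,0],[0,0,0,0,0,0]],
])

```text
time_s: 6.2
tool_pos: [0.515, 0.1936, 0.1268]
tcp_rot: [3.141, 0.001, 0.194]
ft_force: [-9.0, -1.4, 17.3]
opening: 0.0
grasp_force: 9.0
```

Request:
send_rows([
  [[0,0,0.0007,0,0,0],[0,0,0.0007,0,0,0],[0,0,0,0,0,0]],
])

```text
time_s: 6.5
tool_pos: [0.5151, 0.1936, 0.1266]
tcp_rot: [3.141, 0.0, 0.194]
ft_force: [-12.7, -2.3, 26.8]
opening: 0.0002
grasp_force: 13.4
```

Force is now rising steeply with almost no travel, so this is the hard stop. I'll back off and check that the lid stays down.

Request:
send_rows([
  [[0,0,-0.004,0,0,0],[0,0,-0.002,0,0,0],[0,0,0,0,0,0],[0,0,0,0,0,0]],
])

```text
time_s: 6.9
tool_pos: [0.516, 0.1937, 0.1293]
tcp_rot: [3.141, 0.0, 0.193]
ft_force: [-0.0, -0.5, 2.0]
opening: 0.0005
grasp_force: 0.9
```

Request:
send_rows([
  [[0,0,-0.03,0,0,0],[0,0,-0.04,0,0,0],[0,0,0,0,0,0],[0,0,0,0,0,0]],
])

```text
time_s: 7.3
tool_pos: [0.5162, 0.1938, 0.2]
tcp_rot: [3.141, -0.001, 0.193]
ft_force: [-0.9, 0.6, -0.5]
opening: 0.0005
grasp_force: 0.0
```

```bash
python3 - <<'E'
from h import *
p=np.load('p.npy')
n=np.array([-np.sin(.3),0,np.cos(.3)]);u=np.array([np.cos(.3),0,np.sin(.3)])
R=Rm(p[2],.3)
piv=np.array([-.091+p[4],-.0665+p[5],.05+.309*(.039+p[4])])
key=np.array([-.105+p[4],.0755+p[5],.05+.309*(.025+p[4])])
np.save('rk.npy',[piv,key]);print(piv,key)
X=W(p,piv+.012*u+n*.035)[0];print(X);delta(X,R)
f=grab_frame('side')[110:280,140:320];cv2.imwrite('pics/s4.png',cv2.resize(f,None,fx=3.4,fy=3.4,interpolation=2))
E
```

```text
[-0.08793084 -0.06756997  0.06299937] [-0.10193084  0.07443003  0.05867337]
[0.46275585 0.11657794 0.09998239]
pos [0.5162 0.1938 0.2   ] t 7.3 f [-0.9  0.6 -0.5]
tool shift mm [-67.4  65.6  99.9] turn deg [1.000e-02 1.711e+01 0.000e+00]
after-turn axes shift [-93.8  65.6  75.6]
```

View pics/s4.png

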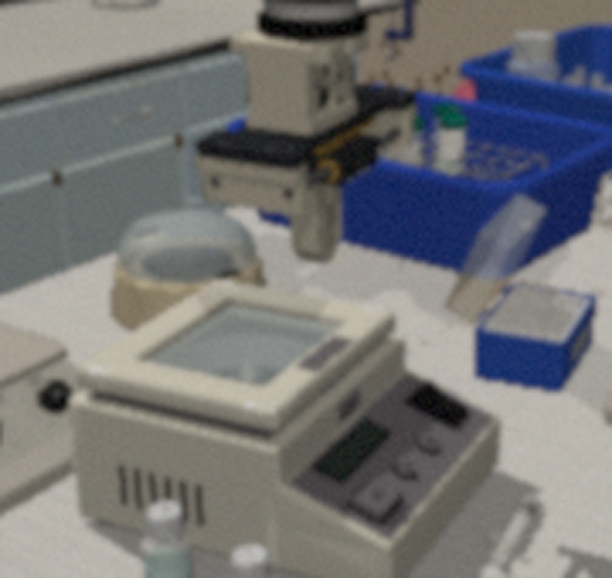

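The lid is shut and stays down with the tool 70 mm clear (front edge near (330,355)). Next is the rocker.

Request:
send_rows([
  [[-0.0337,0.0328,0,0,0,0],[-0.0337,0.0328,0,0,0,0],[0,0,0,0,8.55,0],[0,0,0,0,8.55,0],[-0.01,0,0.032,0,0,0]],
])

```text
time_s: 7.85
tool_pos: [0.4609, 0.1161, 0.168]
tcp_rot: [3.141, -0.307, 0.193]
ft_force: [1.8, -0.3, -0.2]
opening: 0.0002
grasp_force: 0.0
```

Request:
send_rows([
  [[-0.01,0,0.032,0,0,0],[-0.0095,0,0.0314,0,0,0],[0,0,0,0,0,0]],
])

```text
time_s: 8.15
tool_pos: [0.4581, 0.1161, 0.0951]
tcp_rot: [-3.14, -0.287, 0.193]
ft_force: [-0.0, 0.1, -0.7]
opening: 0.0004
grasp_force: 0.0
```

```bash
python3 - <<'E'
from h import *
p=np.load('p.npy');piv,key=np.load('rk.npy')
n=np.array([-np.sin(.3),0,np.cos(.3)]);u=np.array([np.cos(.3),0,np.sin(.3)])
delta(W(p,piv+.012*u+n*.0095)[0],Rm(p[2],.3))
fs=[grab_frame('side')[170:260,210:300],grab_frame('top')[175:265,180:270]]
cv2.imwrite('pics/s5.png',np.hstack([cv2.resize(f,(400,400),interpolation=2) for f in fs]))
E
```

```text
pos [0.4581 0.1161 0.0951] t 8.15 f [-0.   0.1 -0.7]
tool shift mm [ 6.1  0.5 22.1] turn deg [-0.07  0.72 -0.03]
after-turn axes shift [ 5.8  0.5 22.2]
```

View pics/s5.png

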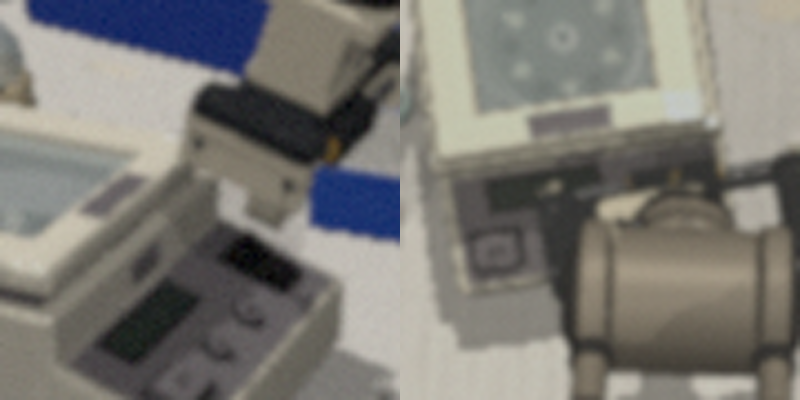

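Request:
send_rows([
  [[0.006,0.0005,0.003,0,0.7,0],[0,0,0.004,0,0,0],[0,0,0.003,0,0,0],[0,0,0,0,0,0]],
])

```text
time_s: 8.65
tool_pos: [0.4709, 0.1177, 0.0922]
tcp_rot: [3.141, -0.311, 0.193]
ft_force: [0.1, -0.4, 0.8]
opening: 0.0
grasp_force: 0.0
```

Request:
send_rows([
  [[0,0,0.002,0,0,0],[0,0,0.002,0,0,0],[0,0,0.001,0,0,0],[0,0,0,0,0,0]],
])

```text
time_s: 9.05
tool_pos: [0.4723, 0.118, 0.0871]
tcp_rot: [3.142, -0.31, 0.193]
ft_force: [0.5, 1.1, 0.1]
opening: 0.0003
grasp_force: 0.0
```

Request:
send_rows([
  [[0,0,0.001,0,0,0],[0,0,0.001,0,0,0],[0,0,0.001,0,0,0],[0,0,0,0,0,0]],
])

```text
time_s: 9.45
tool_pos: [0.4732, 0.1182, 0.0843]
tcp_rot: [3.142, -0.31, 0.193]
ft_force: [-0.5, 0.5, -0.6]
opening: -0.0
grasp_force: 0.0
```

```bash
python3 - <<'E'
from h import *
p=np.load('p.npy');piv,key=np.load('rk.npy')
n=np.array([-np.sin(.3),0,np.cos(.3)]);u=np.array([np.cos(.3),0,np.sin(.3)])
delta(W(p,piv+.012*u+n*.0095)[0],Rm(p[2],.3))
E
```

```text
pos [0.4732 0.1182 0.0843] t 9.45 f [-0.5  0.5 -0.6]
tool shift mm [-5.5 -0.4  7.3] turn deg [ 0.   -0.6   0.01]
after-turn axes shift [-5.4 -0.4  7.4]
```

Request:
send_rows([
  [[-0.005,0,0,0,-0.6,0],[0,0,0.001,0,0,0],[0,0,0.001,0,0,0],[0,0,0,0,0,0]],
])

```text
time_s: 9.85
tool_pos: [0.469, 0.1174, 0.0809]
tcp_rot: [3.142, -0.3, 0.193]
ft_force: [-2.2, -0.9, 1.9]
opening: 0.0002
grasp_force: 1.1
```

Request:
send_rows([
  [[0,0,0.001,0,0,0],[0,0,0.001,0,0,0],[0,0,0,0,0,0]],
])

```text
time_s: 10.15
tool_pos: [0.4702, 0.1175, 0.0792]
tcp_rot: [3.141, -0.301, 0.193]
ft_force: [1.3, 0.6, 1.9]
opening: 0.0003
grasp_force: 0.7
```

Request:
send_rows([
  [[0,0,0.001,0,0,0],[0,0,0.001,0,0,0],[0,0,0,0,0,0]],
])

```text
time_s: 10.45
tool_pos: [0.4699, 0.1176, 0.0768]
tcp_rot: [-3.142, -0.299, 0.193]
ft_force: [0.2, 0.1, -0.2]
opening: -0.0002
grasp_force: 0.0
```

```bash
python3 - <<'E'
from h import *
p=np.load('p.npy');piv,key=np.load('rk.npy')
n=np.array([-np.sin(.3),0,np.cos(.3)]);u=np.array([np.cos(.3),0,np.sin(.3)])
delta(W(p,piv+.012*u+n*.0095)[0],Rm(p[2],.3))
E
```

```text
pos [0.4699 0.1176 0.0768] t 10.45 f [ 0.2  0.1 -0.2]
tool shift mm [-0.  -0.4  1.2] turn deg [-0.    0.05  0.  ]
after-turn axes shift [-0.  -0.4  1.2]
```

Request:
send_rows([
  [[0,0,0.001,0,0,0],[0,0,0.0005,0,0,0],[0,0,0,0,0,0]],
])

```text
time_s: 10.75
tool_pos: [0.4706, 0.1177, 0.0756]
tcp_rot: [3.142, -0.3, 0.193]
ft_force: [-0.5, 0.2, -0.4]
opening: 0.0003
grasp_force: 0.0
```

Request:
send_rows([
  [[0,0,0.0005,0,0,0],[0,0,0.0005,0,0,0],[0,0,0,0,0,0]],
])

```text
time_s: 11.05
tool_pos: [0.4709, 0.1177, 0.0751]
tcp_rot: [3.141, -0.3, 0.194]
ft_force: [-3.6, -0.8, 5.5]
opening: 0.0002
grasp_force: 3.2
```

The force dropped to zero at the snap, then flat contact came at the on height. I'll retreat and look.

Request:
send_rows([
  [[0,0,-0.02,0,0,0],[0,0,-0.025,0,0,0],[0,-0.03,0,0,0,0],[0,-0.035,0,0,0,0],[0,-0.035,0,0,0,0]],
])

```text
time_s: 11.55
tool_pos: [0.4387, 0.2141, 0.1182]
tcp_rot: [-3.142, -0.301, 0.192]
ft_force: [0.1, -0.6, -0.3]
opening: 0.0001
grasp_force: 0.0
```

Request:
send_rows([
  [[-0.013,-0.04,0,0,0,0],[-0.013,-0.002,0,0,0,0],[0,0,0,0,0,0],[0,0,0,0,0,0]],
])

```text
time_s: 11.95
tool_pos: [0.4066, 0.2498, 0.1102]
tcp_rot: [3.141, -0.3, 0.194]
ft_force: [0.2, -0.4, -0.4]
opening: 0.0003
grasp_force: 0.0
```

```bash
python3 - <<'E'
from h import *
p=np.load('p.npy');piv,key=np.load('rk.npy')
n=np.array([-np.sin(.3),0,np.cos(.3)]);u=np.array([np.cos(.3),0,np.sin(.3)])
delta(W(p,key+n*.009)[0],Rm(p[2],.3))
fs=[grab_frame('side')[170:260,210:300],grab_frame('top')[175:265,180:270]]
cv2.imwrite('pics/s6.png',np.hstack([cv2.resize(f,(400,400),interpolation=2) for f in fs]))
E
```

```text
pos [0.4066 0.2498 0.1102] t 11.95 f [ 0.2 -0.4 -0.4]
tool shift mm [-1.4 -0.5 44.5] turn deg [-0.   -0.03  0.03]
after-turn axes shift [-1.4 -0.5 44.5]
```

View pics/s6.png

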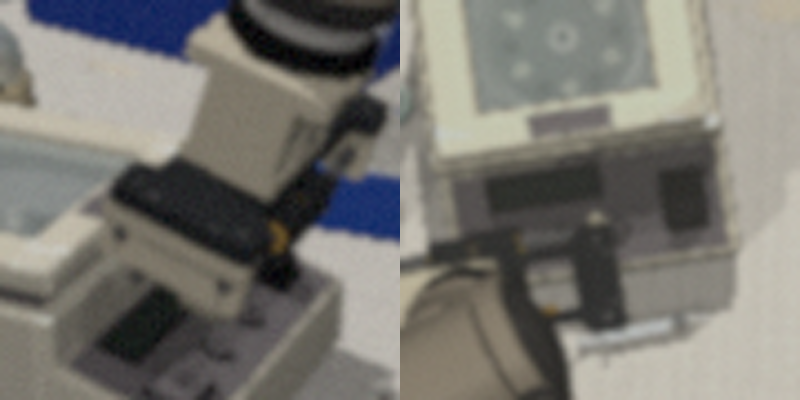

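Request:
send_rows([
  [[-0.0014,-0.0005,0.015,0,0,0],[0,0,0.015,0,0,0],[0,0,0.007,0,0,0],[0,0,0,0,0,0],[0,0,0,0,0,0]],
])

```text
time_s: 12.55
tool_pos: [0.4161, 0.2518, 0.0746]
tcp_rot: [3.142, -0.3, 0.192]
ft_force: [-0.3, 0.3, 1.1]
opening: 0.0005
grasp_force: 0.0
```

Request:
send_rows([
  [[0,0,0.002,0,0,0],[0,0,0.002,0,0,0],[0,0,0.002,0,0,0],[0,0,0.001,0,0,0],[0,0,0,0,0,0]],
])

```text
time_s: 13.05
tool_pos: [0.4177, 0.2525, 0.0676]
tcp_rot: [3.141, -0.3, 0.193]
ft_force: [-0.4, -1.1, 1.6]
opening: 0.0007
grasp_force: 0.7
```

Request:
send_rows([
  [[0,0,0.001,0,0,0],[0,0,0.001,0,0,0],[0,0,0,0,0,0]],
])

```text
time_s: 13.35
tool_pos: [0.4183, 0.2526, 0.0658]
tcp_rot: [3.142, -0.3, 0.193]
ft_force: [-1.6, -0.1, 3.3]
opening: 0.0006
grasp_force: 1.7
```

```bash
python3 - <<'E'
from h import *
p=np.load('p.npy');piv,key=np.load('rk.npy')
n=np.array([-np.sin(.3),0,np.cos(.3)])
delta(W(p,key+n*.0045)[0],Rm(p[2],.3))
E
```

```text
pos [0.4183 0.2526 0.0658] t 13.35 f [-1.6 -0.1  3.3]
tool shift mm [0.2 0.1 3. ] turn deg [ 0.   -0.02  0.01]
after-turn axes shift [0.2 0.1 3. ]
```

On the key, and the spring force is rising. I'll press to the bottom.

Request:
send_rows([
  [[0,0,0.001,0,0,0],[0,0,0.001,0,0,0],[0,0,0,0,0,0]],
])

```text
time_s: 13.65
tool_pos: [0.4188, 0.2528, 0.0638]
tcp_rot: [3.142, -0.3, 0.193]
ft_force: [-2.1, 0.2, 5.0]
opening: 0.0005
grasp_force: 2.7
```

Request:
send_rows([
  [[0,0,0.001,0,0,0],[0,0,0.0005,0,0,0],[0,0,0,0,0,0]],
])

```text
time_s: 13.95
tool_pos: [0.4191, 0.2528, 0.0632]
tcp_rot: [3.142, -0.301, 0.193]
ft_force: [-7.5, -2.1, 15.6]
opening: 0.0002
grasp_force: 8.6
```

Request:
send_rows([
  [[0,0,0,0,0,0],[0,0,0,0,0,0],[0,0,0,0,0,0]],
])

```text
time_s: 14.25
tool_pos: [0.4191, 0.2528, 0.0632]
tcp_rot: [3.142, -0.301, 0.193]
ft_force: [-7.6, -1.7, 15.0]
opening: 0.0003
grasp_force: 8.6
```

```bash
python3 - <<'E'
from h import *
fs=[grab_frame('side')[150:280,160:290],grab_frame('top')[145:265,160:280]]
cv2.imwrite('pics/s7.png',np.hstack([cv2.resize(f,(400,400),interpolation=2) for f in fs]))
E
```

```text
(no output)
```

View pics/s7.png

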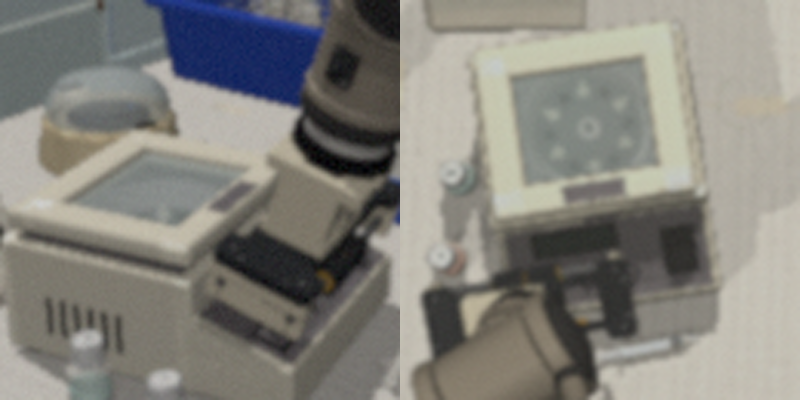

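The lid is shut, the fingers are on the key at the panel's left end, and the droppers and syringe haven't moved. Handing in.

```bash
python3 -c "
from station import *
print(finish_job())"
```

```text
the job is handed in; nothing more can be done
None
```

I handed the job in at about 14 s of the 48 s limit: lid latched shut, rocker pressed past its snap to on, and the short-spin key held fully down at about 16 N; I saw no sign that the machine or the things around it had moved.

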